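# Ready a nylon bushing for a ball check

### The job

First lay the tall white nylon bushing, which stands upright on the counter, on its side in the V-block held in the vise. Then lift the ball dish by its grip, keep it level so that the loose ball stays in the middle and never rolls out towards the rim, turn it a quarter turn so that its spout points straight into the bushing's open end (the end away from the stop), and finish still holding the dish there: level, clear of the vise and the bushing, the ball centred, the spout tip just in front of the open end at the height of the bore. Leave the other tools where they are.

Things in the scene. Friction and masses are not known exactly. Their poses are not given: they have to be found in the camera images.
- vise: Small steel cross-slide vise with a V-block in its jaws, fixed. Origin on the counter under its middle; x along its slide (180 x 80 mm, 20 mm high, small hand wheel at +x), y along the V-groove, z up. Carriage 95 x 84 mm, 31 mm high; jaws 44 mm high, out to 35 mm either side of the groove, from y = -18 to +44 mm.
- vise_cradle (a point): Where the middle of the lying bushing belongs: on the vise's z axis, 74 mm above the counter; axes as the vise. V-block: 32 mm wide, from y = -12 to +38 mm, 90 degree groove, bottom 50 mm and edges 66 mm high. The bushing overhangs it at the open -y end, with room for fingers above 44 mm. Its middle may lie 15 mm to -y or up to the stop.
- vise_stop (a point): Centre of the face of the stop plate at the +y end of the groove, 47 mm along the vise's y from its middle, 74 mm high; the plate stands across the groove, 28 mm wide, 5 mm thick, top 80 mm high. The other end of the groove, towards -y, is open.
- bushing: Tall white nylon drill guide bushing: a plain tube, outer diameter 34 mm, bore 24 mm, 90 mm long, about 45 g, standing upright, both ends alike. Origin at the centre of its lower end, z along its axis.
- bushing_center (a point): Middle of the tall bushing, on its axis, 45 mm from either end.
- dish: Shallow round aluminium dish, 113 mm across, rim 18 mm high, about 220 g, on the counter. Origin at the centre of its underside, z up, x towards its pouring spout. Inside concave: flat to 8 mm radius, then 5 degrees to 26 mm, 13 to 40 mm, 33 to the rim. A 10 mm thick bail arches over it in its y-z plane: legs at y = +-55 mm, cross bar 57 to 63 mm high, a flat upright grip on top.
- dish_grip (a point): Grip point of the dish, 78 mm straight above its underside's centre; axes as the dish. The flat grip is 10 mm thick along x (pinch it along x), 46 mm wide along y, 61 to 91 mm high.
- spout_tip (a point): Tip of the pouring spout, on its floor: 79 mm along x from the dish's centre, 18 mm above its underside. The spout is 32 mm wide, with low side walls up to 25 mm above the underside.
- ball_center (a point): Centre of the loose steel ball, diameter 22 mm, 44 g, lying free in the middle of the dish; it rolls easily (a tilt of a few degrees or a jerk sends it off). Its centre rests 15 mm above the dish's underside. 30 mm from the dish's centre counts as rolled out.
- squat_bushing: Bystander: short thick white nylon bushing, 38 mm across, 32 mm high, bore 16 mm. Origin at the centre of its underside.
- clamp_near: Bystander: steel hold-down clamp, 95 x 30 mm, 32 mm high over its nut, long along x. Origin at the centre of its underside.
- clamp_far: Bystander: second steel hold-down clamp of the same kind.
- mallet: Bystander: grey rubber mallet lying down, head 56 mm across and 95 mm long along x with its origin beneath the middle of the head, handle reaching 222 mm to -y.
- countersink: Bystander: hand countersink with blue handle, lying, 26 mm high, from 75 mm on the -x side to 45 mm on the +x side of its origin.
- file: Bystander: flat file lying, 24 mm high at its wooden handle, 195 mm to -x and 135 mm to +x of its origin.

How it is judged:
By the outcome, as a careful person would: the job done as asked, in the order asked, and still so for the second after the job is handed in, while the arm keeps its last pose, push and grip.
It also fails if it takes over 64 s, if anything falls off the work surface, if the arm or the gripper's body presses on something with over 40 N, if the wrist force passes 120 N, or if a joint passes its speed limit or range.

### The arm

A 6-joint arm with a two-finger parallel gripper is mounted at the origin on the work surface. World frame = base frame: x ahead of the robot, y to its left, z up, the work surface at z = 0. Lengths are in m, angles in rad, forces in N, time in s.
With the tool pointing down it reaches from about 0.35 to 0.775 m from the base axis. Payload 5.5 kg.
Tool frame: the origin (TCP) lies midway between the tips of the shut fingers; the grasp point (between the pads) lies env.grasp_offset behind it (env.grasp_offset is the distance from the TCP to the grasp point, in m); z points along the fingers, y is the line along which they close (so a half turn about z gives the same grasp; the last joint's range is limited). The gripper opens to 85 mm and grips with 20 to 120 N. Pads are 22 mm wide; open, the fingers measure 114 mm over their backs; the gripper's body (76 mm by 85 mm) begins 54 mm behind the grasp point. The pads swing forward as they close: fully open they stand 13 mm farther back than shut.
Start: joints at [-1.43, 0.313, 0.046, 1.304, 0, 1.431], TCP at [0.159, -0.553, 0.231] pointing down, gripper open.
Joint ranges: [-2.76, 2.76], [-0.86, 1.69], [-1.03, 1.26], [-2.2, 2.34], [-1.47, 1.5], [-3.14, 3.14]. Speed limits (rad/s): [2.57, 2.57, 3.14, 3.14, 3.14, 3.14].

### API

Orientations are given as a unit quaternion [w, x, y, z].
In Python, from workcell import monitor, viewer, order, env gives the robot as it stands.
- The arm moves only by the tool carry_out, never from a script. Its argument "plan" is a list that holds one entry, the list of rows, each a list of 7 numbers: the turn, a rotation vector about the world's x, y, z in rad, then the shift along the world's x, y, z in mm, then the finger opening in mm, from 0 to 85.4. A call has 1 to 20 rows; each row is the pose to reach, as a shift and turn from the pose commanded when the call began; what a row does not reach only later rows make up. A row lasts 1/10 s, in which the tool goes at most 50 mm and 8.59 degrees, less where a joint would pass 70% of its speed; a pose out of reach is approached as far as the arm can. A call with a gripper value outside its range is refused whole. The fingers move at their own pace and stop on an object; "squeeze" is the grip in N (left out, the last holds). Time passes only in rows, so rows that repeat a pose let the fingers close. It gives the time, the measured TCP pose, the force, the opening and the grip force at its end, in the units of the state.
- monitor.get_state(): the state, without advancing time (a new reading comes with each control period).
- viewer.read_camera(name): name is "scene" or "top" or "wrist"; returns the picture (384x512x3 uint8, red, green, blue); there is no depth.
- viewer.calibration(name): a dict with "K" (3x3 intrinsics, pixels), "dist" ([k1, k2, p1, p2, k3] as OpenCV has them; the pictures are not rectified), "eye" and "rotation" of the camera in the world. Camera axes: x right, y down, z forward; pixel columns grow to the right and rows downward; lengths in m; the calibration is good to about 2 mm. A picture is of the moment at which its call begins: read the wrist's pose just before it. calibration takes no time and is no camera call; for the wrist camera it gives the pose at the moment of the call.
- order.hand_in(): hands the job in; it is judged then, once.
The state is a dict: "clock": time; "joint_pos": joint angles; "qvel": joint speeds; "tau": joint torques, N m; "tcp_pos": TCP position; "orientation": TCP orientation; "wrist_force": force on the tool from outside, world axes, zero at the start; "ft_torque": the same for the moment, N m; "finger_gap": finger opening in m; "grip_force": force on a finger pad.
Only numpy, scipy, OpenCV 4.12 (cv2) and the standard library are available. Lean on these libraries where they do the work, as an engineer would, in place of code of your own. Each camera call takes 0.05 s, during which the arm holds its last target. There are 200 camera calls.

## Working session

There is one attempt and no reset: what is moved stays moved. The work goes in short steps, Python scripts to look and compute and a tool call to move; the robot and the scene stay as the last step left them, time stands still between calls to the robot, and variables do not carry over. Pictures are saved under pics/ and viewed, at most 10 in all, crops included, and the job is handed in when it is done.

Besides the shell and the picture viewer there is one more tool, called after ">>>" as name(argument=value, ...) on one line, values as JSON. carry_out: Moves the arm, as the interface text tells. Its arguments: {"type":"object","properties":{"plan":{"type":"array","items":{"type":"array","items":{"type":"array","items":{"type":"number"}}}},"squeeze":{"type":"number"}},"required":["plan"]}

```bash
mkdir -p pics; ls
python3 - <<'E'
from workcell import monitor, viewer, order, env
import cv2
print(env.grasp_offset)
s=monitor.get_state();print(s)
for n in("top","scene"):
    im=viewer.read_camera(n);c=viewer.calibration(n);print(n,c)
    cv2.imwrite(f"pics/{n}0.png",im[:,:,::-1])
E
```

```text
pics
0.0187
{'clock': 0.0, 'joint_pos': array([-1.42959982e+00,  3.13973701e-01,  4.49593990e-02,  1.30360949e+00,
        1.05537973e-05,  1.43117753e+00]), 'qvel': array([-0.00031451,  0.0005152 , -0.00188534, -0.00219591, -0.0015378 ,
       -0.00079197]), 'tau': array([ 4.27069222e-05, -4.80629075e+01,  2.98533654e+01,  1.95427827e-02,
       -3.94546680e-05, -1.38760214e-06]), 'tcp_pos': array([ 0.15926392, -0.55195776,  0.23041607]), 'orientation': array([-9.13737180e-04,  9.90158616e-01,  1.39946703e-01,  4.55609316e-06]), 'wrist_force': array([ 0.53925612,  0.01714258, -0.17971191]), 'ft_torque': array([-0.01301687,  0.05120484, -0.00654031]), 'grip_force': 0.0, 'finger_gap': 0.08517538324690258}
top {'K': array([[354.15762371,   0.        , 256.7044001 ],
       [  0.        , 354.15762371, 191.39230224],
       [  0.        ,   0.        ,   1.        ]]), 'dist': array([-0.09632557,  0.        ,  0.        ,  0.        ,  0.        ]), 'eye': array([ 0.50646112, -0.04657665,  1.17444229]), 'rotation': array([ 0.03152873, -0.70144892,  0.7118724 , -0.01459611])}
scene {'K': array([[439.96295745,   0.        , 258.00266218],
       [  0.        , 439.96295745, 181.67488421],
       [  0.        ,   0.        ,   1.        ]]), 'dist': array([-0.05064128,  0.        ,  0.        ,  0.        ,  0.        ]), 'eye': array([0.97259796, 0.65858834, 0.8301106 ]), 'rotation': array([-0.10768869,  0.22424494,  0.88752966, -0.38782529])}
```

```bash
cat > h.py <<'E'
import numpy as np, cv2
from scipy.spatial.transform import Rotation as R
from workcell import monitor, viewer, order, env
def q2R(q): return R.from_quat(np.r_[q[1:],q[0]]).as_matrix()
def ray(c,uv):
    p=cv2.undistortPoints(np.array([[uv]],float),c["K"],c["dist"])[0,0]
    return q2R(c["rotation"])@np.r_[p,1]
def onz(c,uv,z):
    d=ray(c,uv); e=np.array(c["eye"]); return e+d*(z-e[2])/d[2]
def proj(c,P):
    M=q2R(c["rotation"]).T; P=np.atleast_2d(np.array(P,float))
    rv=cv2.Rodrigues(M)[0]
    return cv2.projectPoints(P,rv,-M@np.array(c["eye"]),c["K"],c["dist"])[0][:,0]
def tri(c1,u1,c2,u2):
    A=[];b=[]
    for c,u in((c1,u1),(c2,u2)):
        d=ray(c,u);d/=np.linalg.norm(d);Q=np.eye(3)-np.outer(d,d);A.append(Q);b.append(Q@np.array(c["eye"]))
    return np.linalg.lstsq(np.vstack(A),np.hstack(b),rcond=None)[0]
E
python3 - <<'E'
import cv2
for n in("top","scene"):
    im=cv2.imread(f"pics/{n}0.png"); cv2.imwrite(f"pics/{n}0b.png",cv2.resize(im,(768,576),interpolation=cv2.INTER_CUBIC))
E
```

```text
(no output)
```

View pics/top0b.png

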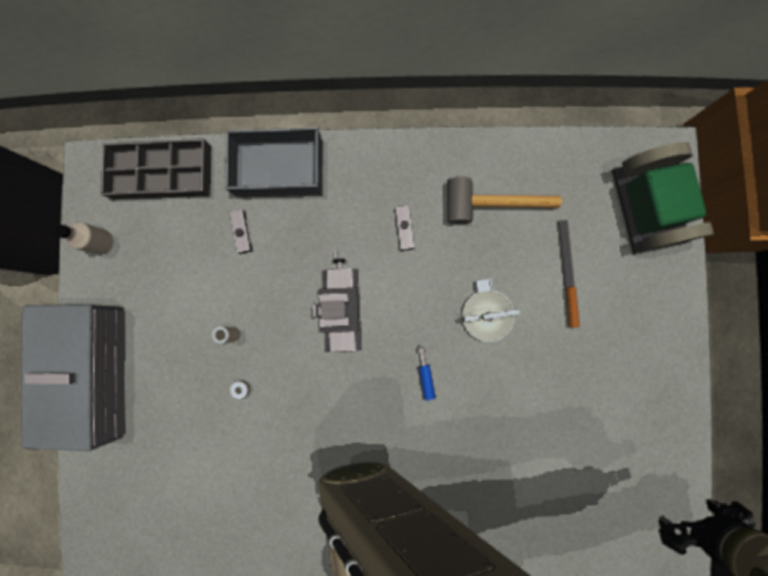

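View pics/scene0b.png

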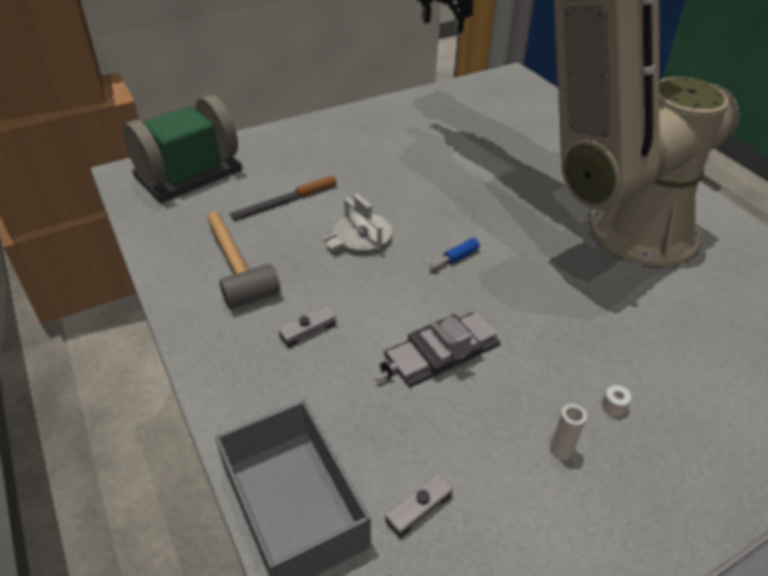

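Run:
```python
from h import *
t=viewer.calibration("top");s=viewer.calibration("scene")
k=1.5
f=lambda x,y:((x+.5)/k-.5,(y+.5)/k-.5)
P=lambda n,v:print(n,np.round(v*1000,0))
P("bush top",onz(t,f(221,336),.09)); P("bush top sc",onz(s,f(573,413),.09)); P("tri",tri(t,f(221,336),s,f(573,413)))
P("squat",onz(t,f(239,390),.032))
# vise slide ends at z=.02..
P("slide far mid",onz(t,f(340,269),.02));P("slide near mid",onz(t,f(342,350),.02))
P("slide corners",np.array([onz(t,f(*p),.02) for p in((327,269),(353,269),(329,350),(356,350))]))
P("grip",onz(t,f(488,316),.085)); P("dish rim c",onz(t,f(488,316),.018)); P("spout",onz(t,f(484,286),.02))
P("grip tri",tri(t,f(488,316),s,f(359,209)))
P("dish bar ends",np.array([onz(t,f(*p),.06) for p in((458,320),(520,312))]))
P("clamps",np.array([onz(t,f(*p),.03) for p in((240,231),(404,228))]))
P("mallet",onz(t,f(460,200),.05));P("countersink",np.array([onz(t,f(*p),.015) for p in((421,347),(430,399))]))
```

```text
bush top [482. 321.  90.]
bush top sc [485. 323.  90.]
tri [482. 322.  86.]
squat [363. 301.  32.]
slide far mid [624.  79.  20.]
slide near mid [447.  76.  20.]
slide corners [[624. 108.  20.]
 [623.  51.  20.]
 [448. 105.  20.]
 [447.  46.  20.]]
grip [ 516. -230.   85.]
dish rim c [ 516. -242.   18.]
spout [ 582. -234.   20.]
grip tri [ 521. -235.   74.]
dish bar ends [[ 509. -172.   60.]
 [ 523. -302.   60.]]
clamps [[711. 300.  30.]
 [710. -62.  30.]]
mallet [ 766. -183.   50.]
countersink [[ 451.  -95.   15.]
 [ 339. -113.   15.]]
```

>>> carry_out(plan=[[[0,0,0.6,240,250,70,85],[0,0,0.9,240,250,70,85],[0,0,1.29,240,250,70,85],[0,0,1.29,240,250,70,85],[0,0,1.29,240,250,70,85],[0,0,1.29,240,250,70,85],[0,0,1.29,240,250,70,85],[0,0,1.29,330,732,90,85],[0,0,1.29,330,732,90,85],[0,0,1.29,330,732,90,85],[0,0,1.29,330,732,90,85],[0,0,1.29,330,732,90,85],[0,0,1.29,330,732,90,85],[0,0,1.29,330,732,90,85],[0,0,1.29,330,732,90,85],[0,0,1.29,330,732,90,85],[0,0,1.29,330,732,90,85],[0,0,1.29,330,732,90,85],[0,0,1.29,330,732,90,85],[0,0,1.29,330,732,90,85]]])

```text
clock: 2.1
tcp_pos: [0.489, 0.1789, 0.3209]
orientation: [-0.0, 0.707, 0.707, -0.001]
wrist_force: [-0.2, -0.7, -0.3]
finger_gap: 0.0849
grip_force: 0.0
```

Run:
```python
from h import *
np.set_printoptions(suppress=True,precision=4)
s=monitor.get_state();print(s["clock"],s["tcp_pos"],s["orientation"],s["joint_pos"])
c=viewer.calibration("wrist");im=viewer.read_camera("wrist")
print(c); np.save("w1.npy",c,allow_pickle=True)
cv2.imwrite("pics/w1.png",im[:,:,::-1]);cv2.imwrite("pics/w1b.png",cv2.resize(im[:,:,::-1],(768,576),interpolation=cv2.INTER_CUBIC))
```

```text
2.1 [0.489  0.1789 0.3209] [-0.0001  0.7073  0.707  -0.0005] [ 0.1966  0.1984  0.1122  1.4856 -0.0004  1.7678]
{'K': array([[279.2201,   0.    , 260.082 ],
       [  0.    , 279.2201, 193.875 ],
       [  0.    ,   0.    ,   1.    ]]), 'dist': array([-0.0631,  0.    ,  0.    ,  0.    ,  0.    ]), 'eye': array([0.4887, 0.2522, 0.4633]), 'rotation': array([ 0.1453,  0.9894, -0.0001, -0.0002])}
```

View pics/w1b.png

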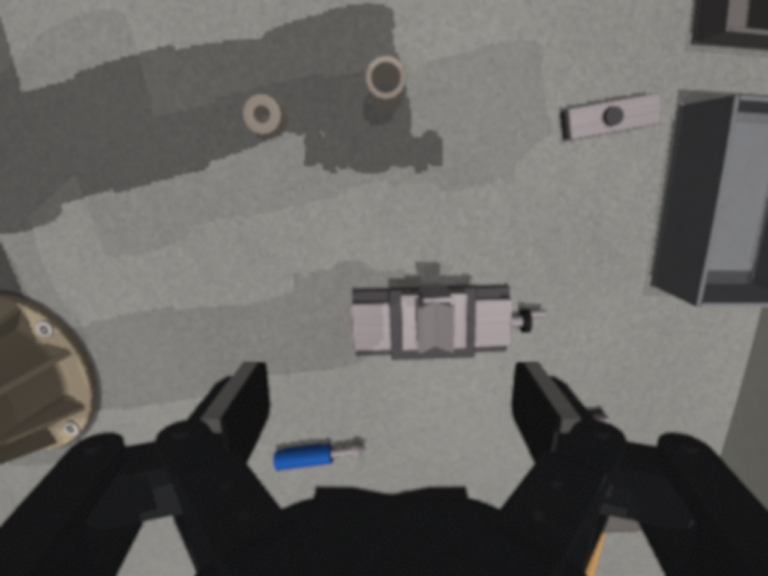

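Run:
```python
from h import *
np.set_printoptions(suppress=True,precision=1)
c=np.load("w1.npy",allow_pickle=True).item()
k=1.5
f=lambda p:((p[0]+.5)/k-.5,(p[1]+.5)/k-.5)
q=lambda n,L,z:print(n,*[onz(c,f(p),z)[:2]*1000 for p in L])
q("bush top",[(385,77)],.09); q("bush rim L R",[(366,77),(405,77)],.09)
q("slide LT LB RT RB",[(353,290),(353,355),(510,288),(511,351)],.02)
q("carriage corners",[(391,290),(391,358),(475,356)],.031)
q("jaws LTL LBL, RTR RBR",[(401,292),(402,350),(467,292),(468,348)],.044)
q("vblock -y corners",[(418,352),(453,350)],.066)
q("vblock +y corners",[(419,300),(451,300)],.066)
q("stop",[(419,299),(453,299)],.08)
im=cv2.imread("pics/w1.png")
cv2.imwrite("pics/w1c.png",cv2.resize(im[165:255,220:370],(800,480),interpolation=cv2.INTER_CUBIC))
```

```text
bush top [484.2 323.2]
bush rim L R [468.7 323.3] [500.6 323.2]
slide LT LB RT RB [447.3 120.4] [445.2  41.7] [621.2 122.7] [628.8  46.4]
carriage corners [489.2 123.7] [489.2  43.2] [584.6  45.5]
jaws LTL LBL, RTR RBR [499.7 125.4] [501.3  59.1] [568.9 125.3] [573.4  61.4]
vblock -y corners [517.2  67. ] [553.5  69.2]
vblock +y corners [517.1 123.7] [549.1 123.7]
stop [516.1 129.2] [548.8 129.2]
```

View pics/w1c.png

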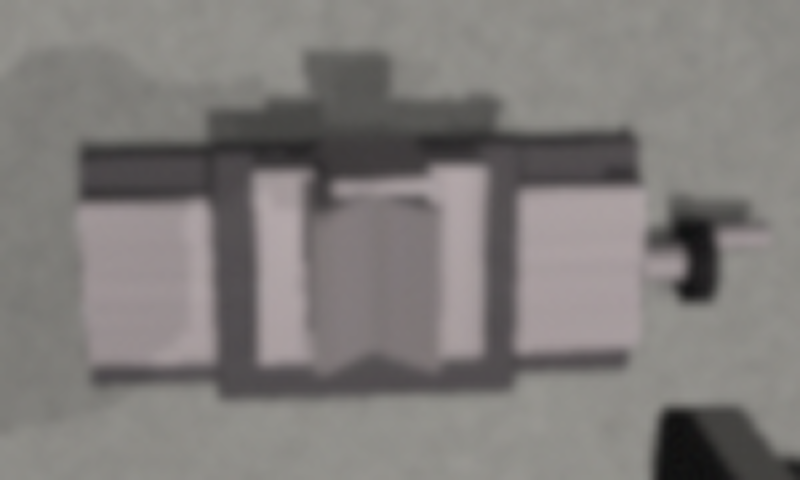

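Run:
```python
from h import *
from scipy.optimize import least_squares
np.set_printoptions(suppress=True,precision=1)
c=np.load("w1.npy",allow_pickle=True).item()
D=[((376,354),(0,-12,50)),((318,375),(-16,-12,66)),((440,371),(16,-12,66)),((256,366),(-35,-18,44)),((488,359),(35,-18,44)),((252,170),(-35,44,44)),((488,163),(35,44,44)),((218,397),(-47.5,-42,31)),((514,389),(47.5,-42,31)),((332,197),(-14,47,80)),((432,196),(14,47,80)),((92,384),(-90,-40,0)),((628,365),(90,-40,0))]
uv=np.array([[220+(u+.5)/5.3333-.5,165+(v+.5)/5.3333-.5] for (u,v),_ in D])
M=np.array([m for _,m in D],float)/1000
def P(p):
    a=p[2];Rz=np.array([[np.cos(a),-np.sin(a),0],[np.sin(a),np.cos(a),0],[0,0,1]])
    return M@Rz.T+[p[0],p[1],0]
r=least_squares(lambda p:(proj(c,P(p))-uv).ravel(),[.535,.078,.02],x_scale=[.01,.01,.01],loss="soft_l1")
print(r.x[:2]*1000,np.degrees(r.x[2]));print(proj(c,P(r.x))-uv)
```

```text
[535.6  78.7] 2.078626633404961
[[-0.5 -0.6]
 [ 1.1  0.1]
 [-1.2  0.1]
 [ 0.3 -0.3]
 [-0.6 -0.4]
 [-0.1  0.4]
 [ 0.1  0.2]
 [ 0.3  3.8]
 [ 0.3  3.4]
 [-0.1  0.3]
 [ 0.5 -0.2]
 [ 0.4 -1.7]
 [-1.  -1.7]]
```

>>> carry_out(plan=[[[-0.15,0,0,-2,50,-20,85],[-0.3,0,0,-4,100,-70,85],[-0.45,0,0,-5,140,-140,85],[-0.524,0,0,-5,165,-208,85],[-0.524,0,0,-5,165,-208,85],[-0.524,0,0,-5,165,-208,85],[-0.524,0,0,-5,165,-208,85],[-0.524,0,0,-5,165,-208,85],[-0.524,0,0,-5,165,-208,85]]])

```text
clock: 3.05
tcp_pos: [0.4857, 0.3436, 0.1159]
orientation: [0.183, 0.684, 0.682, -0.182]
wrist_force: [0.2, -0.2, 1.0]
finger_gap: 0.085
grip_force: 0.0
```

Run:
```python
from h import *
np.set_printoptions(suppress=True,precision=4)
s=monitor.get_state();print(s["clock"],s["tcp_pos"],s["joint_pos"])
c=viewer.calibration("wrist");im=viewer.read_camera("wrist")
np.save("w2.npy",c,allow_pickle=True)
for x,y in((484,323),):
    print(proj(c,[[x/1e3,y/1e3,.09],[x/1e3,y/1e3,0],[.467,.323,.09],[.501,.323,.09],[.484,.306,.09],[.484,.340,.09]])*1.5)
cv2.imwrite("pics/w2b.png",cv2.resize(im[:,:,::-1],(768,576),interpolation=cv2.INTER_CUBIC))
```

```text
3.05 [0.4857 0.3436 0.1159] [ 0.6777  0.7117  0.2884  1.4927 -0.4001  2.3219]
[[387.0421 344.7093]
 [387.2793 223.1582]
 [349.7341 344.8219]
 [424.3523 344.5424]
 [387.2935 365.4465]
 [386.7564 321.0372]]
```

View pics/w2b.png

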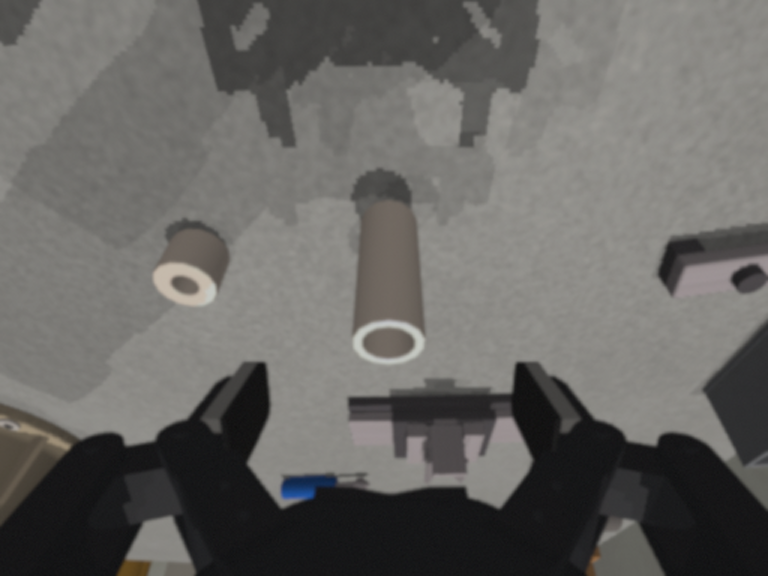

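>>> carry_out(plan=[[[0,0,0,1,-12,-22,85],[0,0,0,1,-22,-42,85],[0,0,0,1,-29,-54,85],[0,0,0,1,-29,-54,85],[0,0,0,1,-29,-54,85],[0,0,0,1,-29,-54,20],[0,0,0,1,-29,-54,20],[0,0,0,1,-29,-54,20],[0,0,0,1,-29,-54,20],[0,0,0,1,-29,-54,20],[0,0,0,1,-29,-54,20],[0,0,0,1,-29,-54,20],[0,0,0,1,-29,-54,20],[0,0,0,1,-29,-54,20]]], squeeze=50)

```text
clock: 4.5
tcp_pos: [0.4855, 0.3158, 0.0599]
orientation: [0.183, 0.683, 0.683, -0.183]
wrist_force: [-0.8, 1.5, 5.3]
finger_gap: 0.0324
grip_force: 49.5
```

>>> carry_out(plan=[[[0,0,0,0,0,30,20],[0,0,0,0,0,70,20],[0,0,0,0,0,110,20],[0.13,0,0,4,-20,150,20],[0.26,0.005,0.005,8,-40,160,20],[0.39,0.007,0.007,12,-60,160,20],[0.52,0.009,0.009,16,-80,160,20],[0.65,0.012,0.012,20,-100,160,20],[0.78,0.014,0.014,24,-120,160,20],[0.91,0.016,0.016,28,-140,160,20],[1.04,0.019,0.019,32,-160,160,20],[1.17,0.021,0.021,36,-180,160,20],[1.3,0.023,0.023,40,-205,160,20],[1.43,0.026,0.026,45,-230,150,20],[1.571,0.028,0.028,51,-258,130,20],[1.571,0.028,0.028,51,-258,100,20],[1.571,0.028,0.028,51,-258,70,20],[1.571,0.028,0.028,51,-258,50,20],[1.571,0.028,0.028,51,-258,50,20],[1.571,0.028,0.028,51,-258,50,20]]])

```text
clock: 6.5
tcp_pos: [0.5362, 0.0576, 0.1094]
orientation: [-0.36, 0.601, 0.623, 0.347]
wrist_force: [-0.1, -0.2, -0.0]
finger_gap: 0.032
grip_force: 49.5
```

Run:
```python
from h import *
np.set_printoptions(suppress=True,precision=4)
for i in range(3): im=viewer.read_camera("scene")
s=monitor.get_state();print(s["clock"],s["tcp_pos"],s["orientation"],s["joint_pos"],s["finger_gap"],s["wrist_force"])
E=q2R(s["orientation"]);print(E)
c=viewer.calibration("wrist");im2=viewer.read_camera("wrist")
np.save("w3.npy",c,allow_pickle=True);np.save("w3i.npy",im2)
A=cv2.resize(im[190:300,210:370],(800,550),interpolation=cv2.INTER_CUBIC)
cv2.imwrite("pics/s3b.png",A[:,:,::-1])
cs=viewer.calibration("scene")
t=np.array(s["tcp_pos"]);Ct=t+np.array([-.0005,.0149,.0092]);a=np.array([-.036,1,0])
pp=lambda P:((proj(cs,P)-[210,190]+.5)*5-.5)
print(pp([Ct-a*.045,Ct+a*.045]))
```

```text
6.65 [0.5369 0.0574 0.1107] [-0.3588  0.6011  0.6239  0.3475] [-0.4927  0.7234 -0.0753  1.4875  0.8449  0.708 ] 0.03220255442440461 [-0.3269  0.7107 -0.2734]
[[-0.0199  0.9994 -0.0298]
 [ 0.5007  0.0358  0.8649]
 [ 0.8654  0.0023 -0.5011]]
[[378.0652 -21.4858]
 [488.6583  97.3152]]
```

View pics/s3b.png

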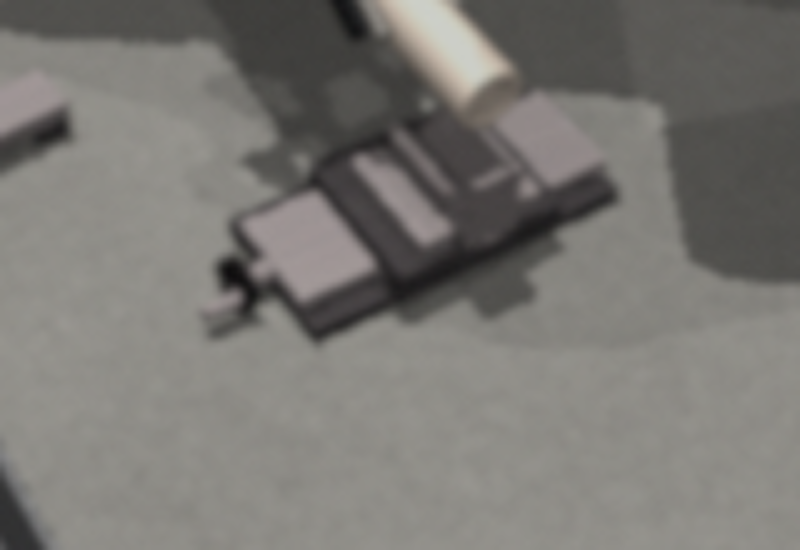

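>>> carry_out(plan=[[[0,0,0,0,0,-15,20],[0,0,0,0,0,-28,20],[0,0,0,0,0,-36,20],[0,0,0,0,0,-41,20],[0,0,0,0,0,-44,20],[0,0,0,0,0,-45,20],[0,0,0,0,0,-46,20],[0,0,0,0,0,-46,20],[0,0,0,0,0,-46,20]]])

```text
clock: 7.6
tcp_pos: [0.5365, 0.0578, 0.0658]
orientation: [-0.361, 0.602, 0.622, 0.348]
wrist_force: [-2.9, -1.8, 12.4]
finger_gap: 0.0319
grip_force: 50.2
```

>>> carry_out(plan=[[[0,0,0,-0.5,0,-0.5,20],[0,0,0,-0.5,0,-0.5,20],[0,0,0,-0.5,0,-0.5,36],[0,0,0,-0.5,0,-0.5,42],[0,0,0,-0.5,0,-0.5,60],[0,0,0,-0.5,0,-0.5,60],[0,0,0,-0.5,0,-0.5,60],[0,0,0,-0.5,0,-0.5,60],[0,0,0,-0.5,-10,6,60],[0,0,0,-0.5,-30,17,60],[0,0,0,-0.5,-60,35,60],[0,0,0,-0.5,-95,55,60],[0,0,0,-0.5,-95,90,60],[0,0,0,-0.5,-95,90,60],[0,0,0,-0.5,-95,90,60]]])

```text
clock: 9.1
tcp_pos: [0.5361, -0.038, 0.1536]
orientation: [-0.359, 0.601, 0.624, 0.347]
wrist_force: [-0.3, 0.4, -1.3]
finger_gap: 0.0597
grip_force: 0.0
```

Run:
```python
from h import *
np.set_printoptions(suppress=True,precision=4)
im=viewer.read_camera("scene"); s=monitor.get_state();print(s["clock"],s["tcp_pos"],s["joint_pos"])
c=viewer.calibration("wrist");w=viewer.read_camera("wrist");np.save("w4.npy",c,allow_pickle=True)
im=im[:,:,::-1];w=w[:,:,::-1]
A=cv2.resize(im[180:280,210:360],(600,400),interpolation=cv2.INTER_CUBIC)
cv2.imwrite("pics/w4.png",w)
cv2.imwrite("pics/c4.png",np.hstack([cv2.resize(A,(400,267)),cv2.resize(w,(400,300))[:267]])) 
e=np.array([-.036,1,0]);C=np.array([.5358,.0727,.074])
pts=[C-e*.045,C+e*.045]
print("wrist/512px",proj(c,pts)*400/512)
print("sc crop",(proj(viewer.calibration("scene"),pts)-[210,180])*400/150)
```

```text
9.15 [ 0.5357 -0.0374  0.1529] [-0.6284  0.7681  0.109   1.7293  0.7502  0.5685]
wrist/512px [[206.8346 181.6405]
 [206.1387 131.2919]]
sc crop [[198.4345  50.8939]
 [255.4804 114.3178]]
```

View pics/c4.png

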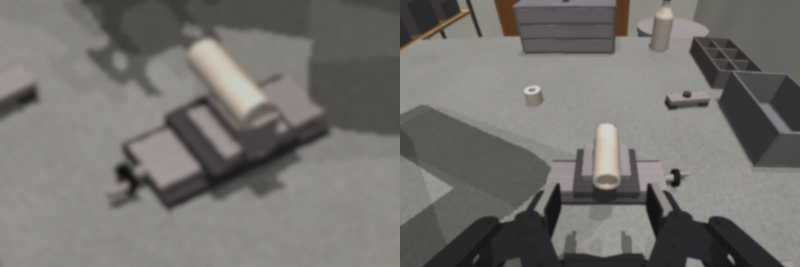

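Run:
```python
from h import *
np.set_printoptions(suppress=True,precision=4)
s=monitor.get_state();A=q2R(s["orientation"])
def down(yaw): # tool x at yaw, z down
    c,d=np.cos(yaw),np.sin(yaw); return np.array([[c,d,0],[d,-c,0],[0,0,-1.]])
for y in(90,96): print(R.from_matrix(down(np.radians(y))@A.T).as_rotvec())
print(1000*(np.array([.517,-.215,.22])-s["tcp_pos"]))
```

```text
[-1.0474 -0.0194 -0.0325]
[-1.0451 -0.0742  0.0625]
[ -18.5268 -177.9411   67.3626]
```

>>> carry_out(plan=[[[-0.1,-0.005,0.005,0,-5,50,85],[-0.25,-0.015,0.015,-5,-20,67,85],[-0.39,-0.025,0.025,-10,-50,67,85],[-0.53,-0.035,0.03,-15,-80,67,85],[-0.67,-0.045,0.04,-18,-115,67,85],[-0.81,-0.055,0.05,-18,-150,67,85],[-0.94,-0.065,0.056,-18,-178,67,85],[-1.045,-0.074,0.0625,-18,-178,67,85],[-1.045,-0.074,0.0625,-18,-178,67,85],[-1.045,-0.074,0.0625,-18,-178,67,85],[-1.045,-0.074,0.0625,-18,-178,67,85],[-1.045,-0.074,0.0625,-18,-178,67,85]]])

```text
clock: 10.4
tcp_pos: [0.5178, -0.2158, 0.2195]
orientation: [-0.001, 0.669, 0.743, 0.0]
wrist_force: [-0.6, -0.8, 0.2]
finger_gap: 0.0846
grip_force: 0.0
```

Run:
```python
from h import *
np.set_printoptions(suppress=True,precision=4)
c=viewer.calibration("wrist");w=viewer.read_camera("wrist");s=monitor.get_state();print(s["clock"],s["tcp_pos"],s["orientation"],s["joint_pos"])
np.save("w5.npy",c,allow_pickle=True);cv2.imwrite("pics/w5.png",w[:,:,::-1])
p=proj(c,[[.519,-.235,.078]])[0];print(p)
cv2.imwrite("pics/w5c.png",cv2.resize(w[100:300,130:396,::-1],(798,600),interpolation=cv2.INTER_CUBIC))
```

```text
10.45 [ 0.5178 -0.216   0.2196] [-0.0006  0.6694  0.7429  0.0002] [-0.5386  0.2903 -0.0142  1.2674  0.0006  0.9281]
[259.6719 200.749 ]
```

View pics/w5c.png

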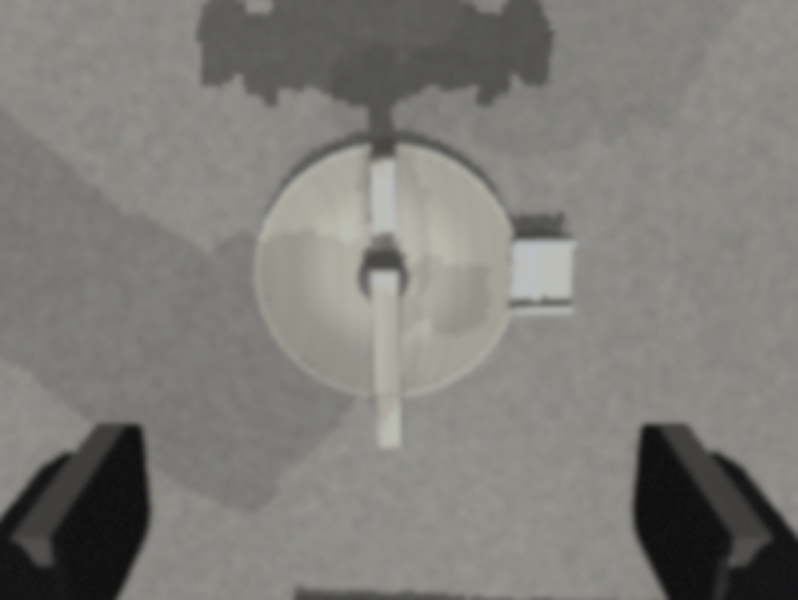

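Run:
```python
from h import *
from scipy.optimize import least_squares
np.set_printoptions(suppress=True,precision=2)
c=np.load("w5.npy",allow_pickle=True).item()
D=[((384,160),(0,60,63)),((389,447),(0,-60,63)),((385,271),(0,23,91)),((574,239),(79,16,25)),((572,308),(79,-16,25))]
uv=np.array([[130+(u+.5)/3-.5,100+(v+.5)/3-.5] for (u,v),_ in D]);M=np.array([m for _,m in D],float)/1000
rim=np.array([[130+(u+.5)/3-.5,100+(v+.5)/3-.5] for u,v in((256,269),(515,269),(385,141),(385,398))])
def W(p,M):
    a=p[2];return M@np.array([[np.cos(a),-np.sin(a),0],[np.sin(a),np.cos(a),0],[0,0,1]]).T+[p[0],p[1],0]
rw=np.array([onz(c,p,.018) for p in rim]);print("rim centre mm",(rw[0]+rw[1])[0]*500,(rw[2]+rw[3])[1]*500,"diam",np.linalg.norm(rw[0]-rw[1])*1e3,np.linalg.norm(rw[2]-rw[3])*1e3)
def res(p):
    return np.r_[(proj(c,W(p,M))-uv).ravel(),(np.linalg.norm(rw[:,:2]-p[:2],axis=1)-.0565)*900]
r=least_squares(res,[.52,-.235,.1],x_scale=.01,loss="soft_l1")
print(r.x[:2]*1000,np.degrees(r.x[2]));print(res(r.x))
```

```text
rim centre mm 517.4055976498893 -242.1434338455811 diam 110.6229085593455 114.26068508855906
[ 518.11 -242.15] 7.274414292100503
[-0.78 -3.77  0.15  1.63 -0.48 -0.34  0.62  0.    0.28  1.39 -0.64 -1.37
  0.63  0.51]
```

>>> carry_out(plan=[[[0,0,0.022,0.3,-15,-10,45],[0,0,0.022,0.3,-26,-40,45],[0,0,0.022,0.3,-26,-80,45],[0,0,0.022,0.3,-26,-120,45],[0,0,0.022,0.3,-26,-145,45],[0,0,0.022,0.3,-26,-158,40],[0,0,0.022,0.3,-26,-158,30],[0,0,0.022,0.3,-26,-158,20],[0,0,0.022,0.3,-26,-158,18],[0,0,0.022,0.3,-26,-158,16],[0,0,0.022,0.3,-26,-158,15],[0,0,0.022,0.3,-26,-158,14],[0,0,0.022,0.3,-26,-158,13],[0,0,0.022,0.3,-26,-158,12],[0,0,0.022,0.3,-26,-158,11],[0,0,0.022,0.3,-26,-158,10.5],[0,0,0.022,0.3,-26,-158,10]]], squeeze=20)

```text
clock: 12.15
tcp_pos: [0.5183, -0.2415, 0.0623]
orientation: [0.0, 0.661, 0.751, 0.0]
wrist_force: [1.0, 0.0, -1.2]
finger_gap: 0.0101
grip_force: 0.4
```

Run:
```python
from h import *
np.set_printoptions(suppress=True,precision=4)
c=viewer.calibration("wrist");w=viewer.read_camera("wrist");s=monitor.get_state();print(s["clock"],s["tcp_pos"],s["orientation"],s["finger_gap"],s["grip_force"],s["wrist_force"])
np.save("w6.npy",c,allow_pickle=True)
w1=cv2.resize(w[:,:,::-1],(512,384))
im=viewer.read_camera("scene")[110:185,190:290,::-1]
cv2.imwrite("pics/w6c.png",np.hstack([w1[:,100:412],cv2.resize(im,(480,384),interpolation=cv2.INTER_CUBIC)]))
```

```text
12.2 [ 0.5183 -0.2415  0.0623] [0.0004 0.6608 0.7506 0.0003] 0.009903202247265465 0.4067187354667112 [ 0.7649 -0.9026 -0.662 ]
```

View pics/w6c.png

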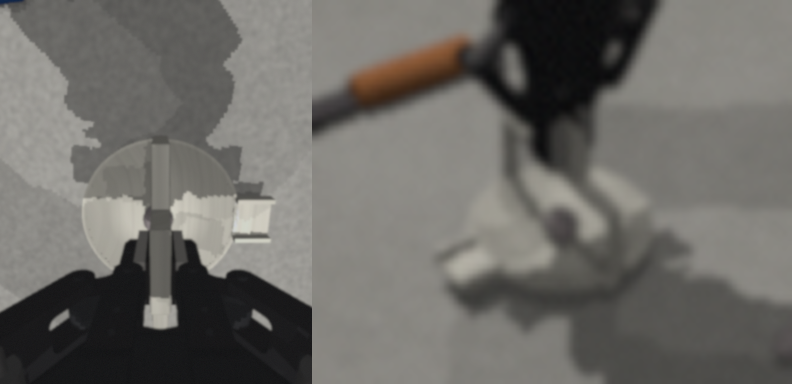

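>>> carry_out(plan=[[[0,0,0,0,0,0,5],[0,0,0,0,0,0,5],[0,0,0,0,0,0,5],[0,0,0,0,0,0,5],[0,0,0,0,0,0,5],[0,0,0,0,0,0,5],[0,0,0,0,0,0.2,5],[0,0,0,0,0,1.3,5],[0,0,0,0,0,4,5],[0,0,0,0,0,8.3,5],[0,0,0,0,0,14,5],[0,0,0,0,0,21,5],[0,0,0,0,0,28.5,5],[0,0,0,0,0,36,5],[0,0,0,0,0,43,5],[0,0,0,0,0,48.7,5],[0,0,0,0,0,53,5],[0,0,0,0,0,55.7,5],[0,0,0,0,0,56.8,5],[0,0,0,0,0,57,5]]], squeeze=70)

```text
clock: 14.25
tcp_pos: [0.5181, -0.2415, 0.1193]
orientation: [0.0, 0.661, 0.75, 0.0]
wrist_force: [0.9, 0.3, -2.9]
finger_gap: 0.0087
grip_force: 68.3
```

```bash
cat > ball.py <<'E'
from h import *
import sys
np.set_printoptions(suppress=True,precision=4)
n=sys.argv[1]
s=monitor.get_state();im=viewer.read_camera("scene");w=viewer.read_camera("wrist")
print(s["clock"],s["tcp_pos"],s["orientation"],s["finger_gap"],s["wrist_force"],s["ft_torque"])
A=q2R(s["orientation"]);print("tool x yaw",np.degrees(np.arctan2(A[1,0],A[0,0])),"tilt",np.degrees(np.hypot(A[0,2],A[1,2])))
cs=viewer.calibration("scene");t=np.array(s["tcp_pos"])
u=proj(cs,[t+[0,0,-.046]])[0];x,y=int(u[0])-50,int(u[1])-40
cv2.imwrite(f"pics/{n}.png",np.hstack([w[:,100:412,::-1],cv2.resize(im[y:y+80,x:x+100,::-1],(480,384),interpolation=cv2.INTER_CUBIC)]))
print("ball expected at pic px",(u-[x,y])*4.8+[312,0])
E
python3 ball.py w7
```

```text
14.25 [ 0.5181 -0.2415  0.1193] [0.0002 0.6609 0.7505 0.0001] 0.008679514765349996 [ 0.9017  0.3165 -2.8587] [-0.0349  0.0319 -0.0928]
tool x yaw 97.26641037623541 tilt 0.03054944646306725
ball expected at pic px [552.3969 192.5483]
```

View pics/w7.png

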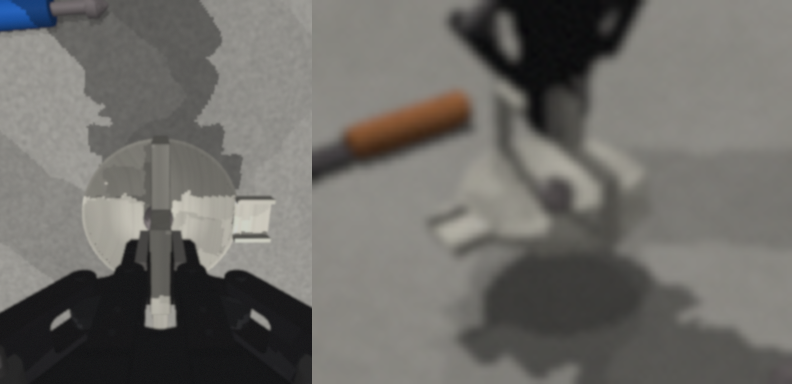

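>>> carry_out(plan=[[[0,0,0.001,0,0,0,5],[0,0,0.006,0,0,0,5],[0,0,0.02,0,0,0,5],[0,0,0.043,0,0,0,5],[0,0,0.077,0,0,0,5],[0,0,0.121,0,0,0,5],[0,0,0.174,0,0,0,5],[0,0,0.235,0,0,0,5],[0,0,0.301,0,0,0,5],[0,0,0.37,0,0,0,5],[0,0,0.439,0,0,0,5],[0,0,0.505,0,0,0,5],[0,0,0.566,0,0,0,5],[0,0,0.619,0,0,0,5],[0,0,0.663,0,0,0,5],[0,0,0.697,0,0,0,5],[0,0,0.72,0,0,0,5],[0,0,0.734,0,0,0,5],[0,0,0.739,0,0,0,5],[0,0,0.74,0,0,0,5]]])

```text
clock: 16.35
tcp_pos: [0.5182, -0.2415, 0.1193]
orientation: [0.0, 0.345, 0.939, 0.0]
wrist_force: [0.4, 0.5, -3.3]
finger_gap: 0.0085
grip_force: 68.2
```

>>> carry_out(plan=[[[0,0,0.001,0,0,0,5],[0,0,0.006,0,0,0,5],[0,0,0.02,0,0,0,5],[0,0,0.043,0,0,0,5],[0,0,0.077,0,0,0,5],[0,0,0.121,0,0,0,5],[0,0,0.174,0,0,0,5],[0,0,0.235,0,0,0,5],[0,0,0.301,0,0,0,5],[0,0,0.37,0,0,0,5],[0,0,0.439,0,0,0,5],[0,0,0.505,0,0,0,5],[0,0,0.566,0,0,0,5],[0,0,0.619,0,0,0,5],[0,0,0.663,0,0,0,5],[0,0,0.697,0,0,0,5],[0,0,0.72,0,0,0,5],[0,0,0.734,0,0,0,5],[0,0,0.739,0,0,0,5],[0,0,0.74,0,0,0,5]]])

```text
clock: 18.35
tcp_pos: [0.5181, -0.2415, 0.1193]
orientation: [0.0, -0.018, 1.0, 0.0]
wrist_force: [-0.0, -0.5, -3.8]
finger_gap: 0.0086
grip_force: 68.2
```

```bash
python3 ball.py w8
python3 - <<'E'
from h import *
# compare wrist view before/after: dish+ball area in the tool frame
a=cv2.imread("pics/w7.png");b=cv2.imread("pics/w8.png")
for n,i in(("w7",a),("w8",b)):
    g=cv2.cvtColor(i[:,:312],cv2.COLOR_BGR2GRAY)
    print(n); print(g[204:236:3,136:186:3])
# bushing open end, top camera: dish tip / ball in the scene
E
```

```text
18.35 [ 0.5181 -0.2415  0.1193] [ 0.0001 -0.0181  0.9998  0.0003] 0.008594730667457307 [-0.0022 -0.4706 -3.8084] [ 0.0231  0.0542 -0.0482]
tool x yaw -177.92790371707224 tilt 0.04167860693168047
ball expected at pic px [552.3528 192.6091]
w7
[[186 186 170 113 103 101 120 118 119 119 124 114 164 199 194 190 192]
 [189 190 178 111  88  92 118 118 117 119 123 112 170 199 195 190 193]
 [190 190 180 100  70  77  85  84  84  85  86  89 188 200 193 186 190]
 [190 191 180  85  74  74  79  80  81  80  80  78 155 195 180 171 174]
 [191 192 173  83  79  77  80  80  79  79  78  79 127 188 175 171 174]
 [191 192 173  93  96  80  80  79  80  79  79  81 116 179 176 172 177]
 [191 192 182 114 118  86  80  80  79  79  80  82 135 181 177 171 178]
 [191 193 190 139 121  81  77  80  80  81  82  83 159 181 177 176 189]
 [192 192 189 177 121  79  79  79  79  79  80  83 171 179 178 185 191]
 [192 164  97  96  81  94  95  95  94  92 103 105  92  92  94 154 191]
 [190 146  69  69  68  96  97  98  96  93 101 101  67  69  68 134 190]]
w8
[[112 113 111 113 112 144 188 169 114 114 116 103 103 101  99  98  98]
 [113 113 111 112  94 135 162 113 111 113 115 105 120 102  99  97  99]
 [113 113 112 100  77  97  96  85  84  85  86  87 120 106 102  98  99]
 [113 113 111  84  83  84  81  82  82  82  80  76 105 126 115 116 121]
 [113 106  96  81  89  84  81  82  81  80  80  77  91 126 123 121 122]
 [159 127 110  82  90  82  81  81  81  81  81  78  88 126 124 121 123]
 [167 167 159  83  81  80  81  81  81  80  81  80 100 128 124 121 122]
 [167 168 166 112  77  80  81  82  83  83  83  82 114 127 124 121 124]
 [170 173 167 154  92  83  85  84  84  83  82  81 121 127 124 121 124]
 [190 168  94  91  82 107 109 109 107 104 104 101  80  81  80 106 125]
 [196 150  73  73  73 112 115 115 111 110 108 105  69  71  71  97 127]]
```

>>> carry_out(plan=[[[0,0,0,0,0,0,5],[0,0,0,0,0.2,0,5],[0,0,0,0.1,0.6,0,5],[0,0,0,0.2,1.3,0,5],[0,0,0,0.3,2.4,0,5],[0,0,0,0.5,4,0,5],[0,0,0,0.7,6,0,5],[0,0,0,1,8.6,0,5],[0,0,0,1.4,11.7,0,5],[0,0,0,1.8,15.4,0,5],[0,0,0,2.3,19.5,0,5],[0,0,0,2.9,24.2,0,5],[0,0,0,3.5,29.4,0,5],[0,0,0,4.2,34.9,0,5],[0,0,0,4.9,40.9,0,5],[0,0,0,5.6,47.1,0,5],[0,0,0,6.4,53.7,0,5],[0,0,0,7.2,60.4,0,5],[0,0,0,8,67.3,0,5],[0,0,0,8.8,74.2,0,5]]])

```text
clock: 20.45
tcp_pos: [0.527, -0.1667, 0.1193]
orientation: [0.0, -0.018, 1.0, 0.0]
wrist_force: [-0.3, -0.1, -2.9]
finger_gap: 0.009
grip_force: 68.2
```

>>> carry_out(plan=[[[0,0,0,0.8,7,0,5],[0,0,0,1.7,13.9,0,5],[0,0,0,2.5,20.6,0,5],[0,0,0,3.2,27.2,0,5],[0,0,0,4,33.4,0,5],[0,0,0,4.7,39.4,0,5],[0,0,0,5.3,44.9,0,5],[0,0,0,6,50.1,0,5],[0,0,0,6.5,54.8,0,5],[0,0,0,7,58.9,0,5],[0,0,0,7.4,62.6,0,5],[0,0,0,7.8,65.7,0,5],[0,0,0,8.1,68.3,0,5],[0,0,0,8.4,70.3,0,5],[0,0,0,8.6,71.9,0,5],[0,0,0,8.7,73,0,5],[0,0,0,8.8,73.7,0,5],[0,0,0,8.8,74.1,0,5],[0,0,0,8.9,74.3,0,5],[0,0,0,8.9,74.3,0,5]]])

```text
clock: 22.45
tcp_pos: [0.5359, -0.0931, 0.1193]
orientation: [0.0, -0.018, 1.0, 0.0]
wrist_force: [-0.0, -0.2, -3.6]
finger_gap: 0.0089
grip_force: 68.2
```

```bash
python3 ball.py w9
python3 - <<'E'
from h import *
np.set_printoptions(linewidth=200)
g=cv2.cvtColor(cv2.imread("pics/w9.png")[:,:312],cv2.COLOR_BGR2GRAY); print(g[204:236:3,136:186:3])
# white bushing in scene and top: bright blob in the expected place
for n in("scene","top"):
    c=viewer.calibration(n);im=viewer.read_camera(n)
    e=np.array([-.0363,.9993,0]);C=np.array([.5358,.0727,.074]);print(n,"open,closed end",proj(c,[C-e*.045,C+e*.045]))
    cv2.imwrite(f"pics/{n}9.png",im[:,:,::-1])
    t=np.array(monitor.get_state()["tcp_pos"]);print("spout tip exp",proj(c,[t+[.0006,0,-.0443]+e*.079]))
    p=proj(c,[C])[0].astype(int);print(im[p[1]-12:p[1]+13:2,p[0]-24:p[0]+25:2].min(axis=2))
E
```

```text
22.45 [ 0.5359 -0.0931  0.1193] [ 0.0001 -0.018   0.9998  0.0003] 0.00885434952236795 [-0.0286 -0.2209 -3.5769] [-0.024  -0.0506 -0.0603]
tool x yaw -177.93784515658677 tilt 0.03770118992207426
ball expected at pic px [556.459  193.4831]
[[117 118 116 118 118 152 201 187 120 119 122 107 107 106 104 102 103]
 [118 118 116 117  98 142 174 129 117 118 121 112 119 106 104 102 103]
 [118 118 117 105  82 101 102  88  89  89  90  91 119 112 106 103 104]
 [118 119 115  87  87  87  85  85  86  86  86  79 109 131 126 124 126]
 [118 109 103  85  93  87  85  85  85  84  84  81  96 131 129 126 128]
 [167 168 151  84  91  86  84  85  84  85  84  81  92 132 129 127 129]
 [174 175 167  87  84  85  85  85  85  85  85  84 103 132 131 127 129]
 [175 176 174 118  82  84  86  86  86  87  87  86 120 133 130 127 130]
 [178 181 175 162  93  87  88  88  88  87  86  85 127 132 129 127 131]
 [193 176  98  96  85 112 114 114 113 109 108 106  85  84  85 111 130]
 [204 157  77  76  76 117 120 121 117 114 113 111  73  74  75 101 134]]
scene open,closed end [[284.41493044 199.09506942]
 [305.80254656 222.85820387]]
[... 2147 characters left out ...]
 157 191 190 190 190 190 190 190 185 125 116 116 116 117 111  66  58  61  74  75]
 [131 132 127 113 112 141 190 191 190 190 190 184 181 164 112 110 108 108 108 104  66  58  62  74  74]
 [131 130 124 111 114 113 168 168 167 165 154 152 149 112  94  94  94  94  93  92  66  58  61  73  77]
 [134 131 128  93  94  72 111 110 110 110  98  93  89  71  63  55  48  45  42  56  59  57  61  73  76]
 [134 134 136 131 128  98 155 142 130 130 130 131 106  88  90  59  41  41  33  52  63  63  70  73  78]
 [131 130 137 136 134 111 167 158 154 154 154 146  95  90  92  62  43  42  36  49  74  74  75  74  80]
 [134 136 136 134 133 103 152 128 114 112  91  76  51  49  48  42  42  41  36  47  73  75  74  73  81]]
```

>>> carry_out(plan=[[[0,0,0,0,0,0,5],[0,0,0,0,0.3,0,5],[0,0,0,0.1,0.9,0,5],[0,0,0,0.2,2,0,5],[0,0,0,0.4,3.6,-0.1,5],[0,0,0,0.7,5.7,-0.2,5],[0,0,0,1,8.2,-0.2,5],[0,0,0,1.3,11.1,-0.3,5],[0,0,0,1.7,14.2,-0.4,5],[0,0,0,2,17.5,-0.5,5],[0,0,0,2.4,20.8,-0.6,5],[0,0,0,2.8,23.9,-0.7,5],[0,0,0,3.1,26.8,-0.8,5],[0,0,0,3.4,29.3,-0.8,5],[0,0,0,3.7,31.4,-0.9,5],[0,0,0,3.9,33,-1,5],[0,0,0,4,34.1,-1,5],[0,0,0,4.1,34.7,-1,5],[0,0,0,4.1,35,-1,5],[0,0,0,4.1,35,-1,5]]])

```text
clock: 24.65
tcp_pos: [0.5399, -0.058, 0.1183]
orientation: [0.0, -0.018, 1.0, 0.0]
wrist_force: [0.2, 0.4, -2.7]
finger_gap: 0.0089
grip_force: 68.2
```

```bash
python3 ball.py w10
python3 - <<'E'
from h import *
np.set_printoptions(linewidth=220,suppress=True,precision=1)
g=cv2.cvtColor(cv2.imread("pics/w10.png")[:,:312],cv2.COLOR_BGR2GRAY); print(g[204:236:3,136:186:3])
t=np.array(monitor.get_state()["tcp_pos"]);e=np.array([-.0363,.9993,0]);C=np.array([.5358,.0727,.074])
for n in("scene","top"):
    c=viewer.calibration(n);im=viewer.read_camera(n);cv2.imwrite(f"pics/{n}10.png",im[:,:,::-1])
    a=proj(c,[C-e*.045+[0,0,.017],t+[.0006,0,-.0373]+e*.079]);print(n,"open end top, spout wall top",a)
    d=a[1]-a[0];d/=np.linalg.norm(d)
    # profile along the axis line
    k=np.arange(-20,28,1.);pts=(a[0]+k[:,None]*d).astype(np.float32)
    L=cv2.remap(im,pts[:,:1],pts[:,1:],cv2.INTER_LINEAR)[:,0].min(axis=1);print("dist",np.linalg.norm(a[1]-a[0]));print(dict(zip(k.astype(int).tolist(),L.tolist())))
E
```

```text
24.65 [ 0.5399 -0.058   0.1183] [ 0.0001 -0.018   0.9998  0.0003] 0.008850975219293745 [ 0.1903  0.3614 -2.7386] [ 0.0435 -0.0038 -0.0168]
tool x yaw -177.93502141532937 tilt 0.037233928761037954
ball expected at pic px [552.7889 192.1111]
[[117 118 115 117 117 151 190 134 117 118 122 107 106 105 104 101 103]
 [118 118 117 117  97 138 136 117 116 118 120 110 123 106 103 102 103]
 [117 118 116 104  81  98  89  88  88  89  90  90 125 108 105 102 104]
 [119 118 115  87  87  85  85  85  86  85  85  79 110 129 125 124 124]
 [110 111 106  86  92  86  85  84  85  84  85  80  95 130 128 125 127]
 [122 123 114  83  93  86  85  84  85  85  83  81  91 131 129 127 128]
 [173 174 165  87  87  84  85  84  84  84  85  84 104 132 129 126 128]
 [173 175 173 116  81  83  84  85  85  86  86  86 119 132 129 127 129]
 [181 180 173 161  93  87  89  87  86  85  84  84 127 132 129 126 130]
 [203 175  96  95  85 111 114 114 112 110 107 105  84  84  84 110 130]
 [204 157  76  76  77 117 120 120 117 115 113 111  73  74  74 106 143]]
scene open end top, spout wall top [[284.8 194.1]
 [283.  195.3]]
dist 2.16941
[... 234 characters left out ...]
6, 5: 94, 6: 92, 7: 86, 8: 78, 9: 69, 10: 62, 11: 58, 12: 58, 13: 59, 14: 60, 15: 59, 16: 59, 17: 59, 18: 59, 19: 58, 20: 60, 21: 61, 22: 60, 23: 60, 24: 60, 25: 59, 26: 59, 27: 61}
top open end top, spout wall top [[241.  204.7]
 [243.4 204.7]]
dist 2.443440478229575
{-20: 115, -19: 115, -18: 115, -17: 115, -16: 115, -15: 114, -14: 114, -13: 115, -12: 115, -11: 116, -10: 115, -9: 115, -8: 115, -7: 115, -6: 114, -5: 113, -4: 114, -3: 111, -2: 95, -1: 89, 0: 112, 1: 125, 2: 127, 3: 126, 4: 124, 5: 124, 6: 125, 7: 125, 8: 124, 9: 121, 10: 111, 11: 109, 12: 114, 13: 115, 14: 115, 15: 114, 16: 115, 17: 116, 18: 116, 19: 117, 20: 120, 21: 125, 22: 128, 23: 128, 24: 129, 25: 130, 26: 130, 27: 130}
```

```bash
python3 -c "
from workcell import order
print(order.hand_in())"
```

```text
the job is handed in; nothing more can be done
None
```

The job is handed in at about 25 s: the bushing lies in the V-block, and the arm holds the dish level with the ball centred and the spout tip about 7 mm in front of the open end, at bore height (about 74 mm). The gap and height were worked out from the arm pose and image readings. I had used up the picture allowance before the quarter turn, so I did not see the final position by eye.

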